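Load and close the die-plate carrier

ROBOT

A 6-joint arm with a two-finger parallel gripper is mounted at the origin on the work surface. World frame = base frame: x ahead of the robot, y to its left, z up, the work surface at z = 0. Lengths are in m, angles in rad, forces in N, time in s.
With the tool pointing down it reaches from about 0.275 to 0.825 m from the base axis. Payload 4.9 kg.
Tool frame: the origin (TCP) lies midway between the tips of the shut fingers; the grasp point (between the pads) lies 19 mm behind it (bot.grip_depth is the distance from the TCP to the grasp point, in m); z points along the fingers, y is the line along which they close (so a half turn about z gives the same grasp; the last joint's range is limited). The gripper opens to 85 mm and grips with 20 to 120 N. Pads are 22 mm wide; open, the fingers measure 114 mm over their backs; the gripper's body (76 mm by 85 mm) begins 54 mm behind the grasp point. The pads swing forward as they close: fully open they stand 13 mm farther back than shut.
Start: joints at [-1.283, 0.326, -0.193, 1.052, 0, 1.437], TCP at [0.225, -0.502, 0.231] pointing down, gripper open.
Joint ranges: [-2.65, 2.65], [-0.97, 1.79], [-1.3, 1.35], [-1.93, 2.1], [-1.47, 1.37], [-3.14, 3.14]. Speed limits (rad/s): [2.57, 2.57, 3.14, 3.14, 3.14, 3.14].

INTERFACE

Orientations are given as a unit quaternion [w, x, y, z].
In Python, from cell import bot gives the robot as it stands. Calls block until the motion is done:
- bot.move_pose(position, orientation): joint-space move of the TCP to a pose.
- bot.move_linear(position, speed=0.15, rotation=None, until_force=None): straight line of the TCP; rotation=None keeps the orientation; speed is the mean speed in m/s. With until_force (N) it stops when the force on the tool has changed by that much, and returns True; else False.
- bot.goto_joints(angles): joint-space move.
- bot.set_gripper(opening, grasp_force=None): opening from 0.0 (shut) to 1.0 (fully open); grasp_force is the grip in N (None keeps the last); returns when the fingers have stopped.
- bot.wait(seconds).
- bot.solve_ik(position, orientation): joint angles nearest the present ones, or None.
- bot.camera(name): name is "scene" or "top" or "wrist"; returns the picture (384x512x3 uint8, red, green, blue); there is no depth.
- bot.calibration(name): a dict with "mtx" (3x3 intrinsics, pixels), "k1" (the pictures are not rectified: a ray, as slopes to the right and down, at radius r is drawn at 1 + k1 r^2 times it, then the intrinsics apply), "extrinsics" (4x4, takes a point from world to camera coordinates); the wrist camera has in their place "hand_eye" (4x4, takes a point from camera to tool coordinates, whose origin is the TCP and whose axes are the flange's). Camera axes: x right, y down, z forward; pixel columns grow to the right and rows downward; lengths in m; the calibration is good to about 2 mm. A picture is of the moment at which its call begins: read the wrist's pose just before it. calibration takes no time and is no camera call.
A pose or a line that the arm cannot do raises bot.PlanningError and nothing moves.
- bot.close_job(): hands the job in; it is judged then, once.
Trained networks look in the newest picture that a camera, given by its name, has taken for a name from the list of things; names that differ only in an ending like _2 or _b are one class to them, and where a whole thing is asked for, a point or a joint stands for the part that bears it (a point fixed in the world has none). Each returns a list of dicts, best first, with "confidence" (0 to 1); they miss things now and then, are a little off and sometimes report something else, mostly with a low value. They report only what shows in the picture. A call takes as long as a camera call.
- bot.search_frame(camera, thing): "bbox" ([left, top, width, height] in pixels, round what is visible of it).
Readings, each from a call of its own:
- bot.read_clock(): time.
- bot.read_joint_positions(): joint angles.
- bot.read_joint_vel(): joint speeds.
- bot.read_joint_efforts(): joint torques, N m.
- bot.read_position(): TCP position.
- bot.read_tool_rot(): TCP orientation.
- bot.read_ft_force(): force on the tool from outside, world axes, zero at the start.
- bot.read_moment(): the same for the moment, N m.
- bot.read_gripper_width(): opening from 0.0 (shut) to 1.0 (fully open).
- bot.read_finger_force(): force on a finger pad.
Only numpy, scipy, OpenCV 4.12 (cv2) and the standard library are available. Lean on these libraries where they do the work, as an engineer would, in place of code of your own. Each camera call takes 0.05 s, during which the arm holds its last target. There are 200 camera calls.

TASK

Clear the red-handled punch off the green die-plate carrier into the grey tray, then put every steel die plate lying on the bench into a nest of the carrier, one to a nest, and press each down until its top is level and flush with the deck. With all plates flush, wind the handwheel clockwise until the steel keeper bar has come fully up against the yellow stop, and only then turn the orange winged knob clockwise as far as it goes to lock the keeper. Leave the other things on the bench where they are; a plate or the punch may get knocked aside or slip on the way, so check your work.

Things in the scene. Friction and masses are not known exactly. Their poses are not given: they have to be found in the camera images.
- carrier: Green carrier base fixed to the bench, 160 mm (x) by 405 mm (y); deck 30 mm above the bench. Origin on the bench at its reference point, which lies 75 mm behind its front edge (front faces the robot, -x), 195 mm from its +y end and 210 mm from its -y end. x away from the robot, y left, z up.
- nest0 (a point): Middle of the mouth, at deck height, of a nest 57 mm (x) by 49 mm (y) in the carrier. Its floor is a brass pad 46 x 38 mm, top 4 mm below the deck when up (as at the start, within 1.5 mm), 10 mm when fully down; held by friction only (6 N), it stays where pushed. x and y are the nest's axes. Three nests in a row along y, 60 mm apart; any plate fits any nest.
- nest1 (a point): Middle of the mouth, at deck height, of a nest 57 mm (x) by 49 mm (y) in the carrier. Its floor is a brass pad 46 x 38 mm, top 4 mm below the deck when up (as at the start, within 1.5 mm), 10 mm when fully down; held by friction only (6 N), it stays where pushed. x and y are the nest's axes. Three nests in a row along y, 60 mm apart; any plate fits any nest.
- nest2 (a point): Middle of the mouth, at deck height, of a nest 57 mm (x) by 49 mm (y) in the carrier. Its floor is a brass pad 46 x 38 mm, top 4 mm below the deck when up (as at the start, within 1.5 mm), 10 mm when fully down; held by friction only (6 N), it stays where pushed. x and y are the nest's axes. Three nests in a row along y, 60 mm apart; any plate fits any nest.
- plate0: Loose dark steel die plate, 52 mm (x) by 44 mm (y), 10 mm thick, with a blue finger bar on its middle, 24 mm (x) by 12 mm (y), 26 mm high; 0.19 kg. Origin: centre of the underside, z up. Two or three such plates lie on the bench; an absent one reads None. Flush, its top is level with the deck.
- plate1: Loose dark steel die plate, 52 mm (x) by 44 mm (y), 10 mm thick, with a blue finger bar on its middle, 24 mm (x) by 12 mm (y), 26 mm high; 0.19 kg. Origin: centre of the underside, z up. Two or three such plates lie on the bench; an absent one reads None. Flush, its top is level with the deck.
- plate2: Loose dark steel die plate, 52 mm (x) by 44 mm (y), 10 mm thick, with a blue finger bar on its middle, 24 mm (x) by 12 mm (y), 26 mm high; 0.19 kg. Origin: centre of the underside, z up. Two or three such plates lie on the bench; an absent one reads None. Flush, its top is level with the deck.
- punch: Loose punch, 150 mm long along its own x, 0.22 kg: a red square handle 18 x 18 mm from x = -75 to +5 mm, then a 12 mm round steel shank, then an 18 mm square steel collar at x = +67 to +75 mm. Origin on its underside, near its balance point; z up. At the start it lies on the carrier's deck across the nests.
- tray_in (a point): Middle of the inner floor (4 mm above the bench) of the fixed grey tray; inside 202 mm (x) by 102 mm (y), walls 22 mm high above the bench. x and y are the tray's axes. The punch goes in here, lying flat.
- wheel (a joint): Handwheel angle, 0 to 10.0 rad, growing clockwise seen from above (axis vertical); winding it clockwise draws the keeper bar to the robot, 4.8 mm a radian. Friction 0.06 N m; it stays where left. It comes hard against its end when the keeper touches the stop.
- wheel_hub (a point): On the handwheel's axis, on its upper face, 55 mm above the bench. The steel wheel is a disc 96 mm across.
- crank_top (a point): Top middle of the black upright crank handle of the wheel: 16 mm thick, 42 mm high above the wheel's face, freely spinning on its pin, 38 mm from the wheel's axis.
- keeper (a joint): Travel of the keeper bar towards the stop, m: 0 fully back, 0.048 touching the stop. The bar is 200 mm (y) by 24 mm (x) by 12 mm high; its underside slides 2.5 mm above the deck and it ends 8 mm over the rear edges of the seated plates, so a plate that stands proud blocks it. It moves only with the handwheel.
- keeper_nose (a point): Point on the front face of the keeper bar that meets the stop.
- stop_face (a point): Point on the yellow stop block's rear face (38.5 mm above the bench) that keeper_nose meets; the block is 14 x 17 mm, 16 mm high on the deck.
- wing (a joint): Angle of the orange winged knob, 0 (free) to 1.57 rad (locked, hard end), growing clockwise seen from above; vertical axis, friction 0.08 N m. Starts at 0 to 0.3.
- wing_mid (a point): Middle of the wings, on the knob's axis, 61 mm above the bench. The wings are one bar 60 mm long (this point's x), 10 mm thick (y), 22 mm high (50 to 72 mm above the bench). A grey lamp panel, 80 mm long, up to 82 mm above the bench, stands 42 mm from the axis on the carrier's +y side: the wings sweep 12 mm from it.
- die_block: Bystander, to be left where it is: dark grey die block 60 x 45 x 32 mm, 0.6 kg. Origin: centre of the underside.
- pin: Bystander, to be left where it is: white ceramic locating pin standing upright, 16 mm thick, 50 mm high. Origin: centre of the underside.
- nut: Bystander, to be left where it is: brass hexagon retainer nut about 30 mm across, 12 mm high, lying among the plates. Origin: centre of the underside.
- wrench: Bystander, to be left where it is: steel wrench lying flat behind the carrier.
- oil: Bystander, to be left where it is: yellow oil bottle standing, 48 mm thick, 120 mm high. Origin: centre of the underside.

How it is judged:
By the outcome, as a careful person would: the job done as asked, in the order asked, and still so for the second after the job is handed in, with the robot touching nothing.
Of plate0, plate1, plate2 only 2 to 3 are there at a start; the rules pass over those that are not, and their reading is None.
At some moment in a run one of plate0, plate1, plate2 may be knocked a few centimetres aside while the robot is not near it.
Once in a run the grip may slacken for a moment while it holds something.
It also fails if it takes over 192 s, if anything falls off the work surface, if the arm or the gripper's body presses on something with over 40 N, if the wrist force passes 120 N, or if a joint passes its speed limit or range.

## Working session

There is one attempt and no reset: what is moved stays moved. The work goes in short steps, each a Python script; the robot and the scene stay as the last script left them, time stands still between calls to the robot, and variables do not carry over. Pictures are saved under pics/ and viewed, at most 14 in all, crops included, and the job is handed in when it is done.

```bash
ls; mkdir -p pics
python3 - <<'E'
from cell import bot
import cv2,numpy as np
for c in ("top","scene"):
    im=bot.camera(c); cv2.imwrite(f"pics/{c}0.png",cv2.resize(im[:,:,::-1],(800,600),interpolation=cv2.INTER_CUBIC))
    k=bot.calibration(c); print(c,np.round(k["mtx"],1).tolist(),k["k1"],np.round(k["extrinsics"],3).tolist())
    for t in ["carrier","plate0","punch","tray_in","wheel","crank_top","keeper","stop_face","wing","die_block","pin","nut","wrench","oil"]:
        try: print(t,[(np.round(d["bbox"]).astype(int).tolist(),round(d["confidence"],2)) for d in bot.search_frame(c,t)])
        except Exception as e: print(t,e)
print(bot.calibration("wrist"),bot.read_clock(),bot.read_tool_rot(),bot.grip_depth)
E
```

```text
pics
top [[349.9, 0.0, 261.4], [0.0, 349.9, 198.9], [0.0, 0.0, 1.0]] -0.01923898884678539 [[-0.0, -1.0, 0.007, -0.048], [-0.984, -0.001, -0.179, 0.596], [0.179, -0.007, -0.984, 1.063], [0.0, 0.0, 0.0, 1.0]]
carrier [([216, 191, 128, 56], 0.55)]
plate0 [([174, 238, 19, 20], 0.79), ([133, 237, 17, 16], 0.53), ([146, 205, 17, 21], 0.5)]
punch [([258, 226, 48, 10], 0.59)]
tray_in [([366, 184, 32, 72], 0.85)]
wheel [([318, 196, 27, 30], 0.58)]
crank_top [([315, 198, 29, 28], 0.7), ([147, 208, 18, 15], 0.21)]
keeper [([219, 189, 127, 56], 0.73), ([246, 202, 72, 8], 0.68)]
stop_face [([218, 189, 128, 56], 0.76), ([170, 156, 20, 24], 0.24)]
wing [([233, 207, 5, 19], 0.57)]
die_block [([173, 156, 18, 23], 0.86)]
pin []
nut [([161, 225, 12, 6], 0.44), ([217, 193, 128, 52], 0.27)]
wrench [([264, 162, 45, 6], 0.76)]
oil [([338, 148, 16, 18], 0.82), ([172, 241, 21, 17], 0.67), ([366, 189, 34, 67], 0.17)]
scene [[388.7, 0.0, 256.0], [0.0, 388.7, 188.7], [0.0, 0.0, 1.0]] -0.03254506543851813 [[-0.141, 0.99, 0.015, 0.143], [0.581, 0.095, -0.809, -0.284], [-0.802, -0.105, -0.588, 1.532], [0.0, 0.0, 0
[... 543 characters left out ...]
2)]
nut []
wrench [([185, 228, 75, 18], 0.62)]
oil [([130, 196, 23, 45], 0.73)]
{'mtx': array([[337.57052259,   0.        , 252.20176073],
       [  0.        , 337.57052259, 195.1462014 ],
       [  0.        ,   0.        ,   1.        ]]), 'k1': 0.03202636449104189, 'hand_eye': array([[-1.10050698e-03, -9.59500122e-01, -2.81706063e-01,
         7.20182697e-02],
       [ 9.99997921e-01, -1.53949991e-03,  1.33701652e-03,
        -3.01667993e-04],
       [-1.71655397e-03, -2.81704006e-01,  9.59499821e-01,
        -1.41441064e-01],
       [ 0.00000000e+00,  0.00000000e+00,  0.00000000e+00,
         1.00000000e+00]])} 1.5 [-1.68633131e-05  9.77846355e-01  2.09323928e-01  1.01924965e-06] 0.0187
```

View pics/top0.png

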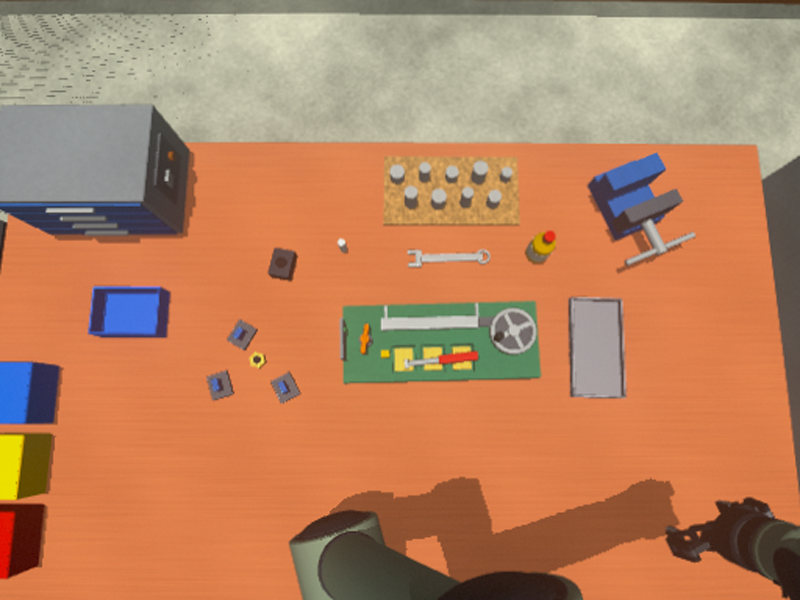

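View pics/scene0.png

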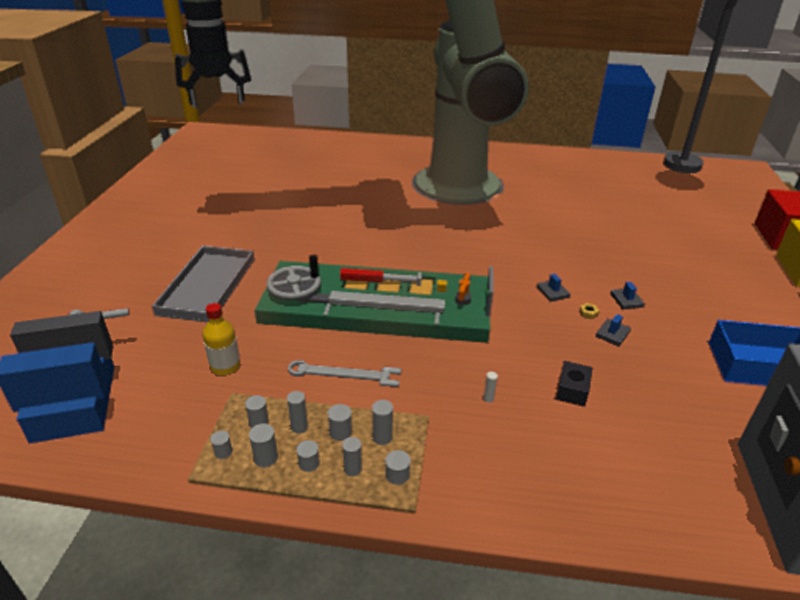

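The top view at 800 px scale shows the carrier at (343–540, 303–382), with the nests along row 358 at columns 403, 432 and 462. The punch lies across the nests. Three plates are at (242,334), (219,386) and (285,387), with the nut between them at (258,360). The tray is at (597,347), the wheel at (513,330) and the knob at (365,339).

```bash
cat > h.py <<'E'
from cell import bot
import cv2,numpy as np
from scipy.spatial.transform import Rotation as Ro
def q(th): return [0,np.cos(th/2),np.sin(th/2),0]     # tool down, tool x at yaw th
def T_cw(cam,pose=None):
    k=bot.calibration(cam)
    if cam!="wrist": return np.array(k["extrinsics"])
    T=np.eye(4); p,o=pose; T[:3,:3]=Ro.from_quat([o[1],o[2],o[3],o[0]]).as_matrix(); T[:3,3]=p
    return np.linalg.inv(T@np.array(k["hand_eye"]))
def proj(cam,P,pose=None):
    k=bot.calibration(cam); E=T_cw(cam,pose); c=np.atleast_2d(P)@E[:3,:3].T+E[:3,3]
    s=c[:,:2]/c[:,2:]; s=s*(1+k["k1"]*(s**2).sum(1,keepdims=True)); m=k["mtx"]
    return s*[m[0,0],m[1,1]]+[m[0,2],m[1,2]]
def unproj(cam,uv,z,pose=None):
    k=bot.calibration(cam); m=k["mtx"]; d=(np.atleast_2d(uv)-[m[0,2],m[1,2]])/[m[0,0],m[1,1]]; s=d.copy()
    for _ in range(10): s=d/(1+k["k1"]*(s**2).sum(1,keepdims=True))
    E=T_cw(cam,pose); R=E[:3,:3]; o=-R.T@E[:3,3]; r=np.c_[s,np.ones(len(s))]@R
    return o+r*((z-o[2])/r[:,2])[:,None]
def shot(name,cam="wrist",crop=None):
    pose=(np.array(bot.read_position()),np.array(bot.read_tool_rot())) ; im=bot.camera(cam)
    cv2.imwrite(f"pics/{name}.png",im[:,:,::-1]); np.save(f"pics/{name}.npy",np.r_[pose[0],pose[1]]); return im,pose
def load(name):
    a=np.load(f"pics/{name}.npy"); return cv2.imread(f"pics/{name}.png"),(a[:3],a[3:])
def mp(x,y,z,th): bot.move_pose([x,y,z],q(th))
def ml(x,y,z,speed=0.15,th=None,f=None): return bot.move_linear([x,y,z],speed=speed,rotation=None if th is None else q(th),until_force=f)
E
python3 - <<'E'
from h import *
f=512/800
for n,u,v,z in [("fl",343,382,.03),("fr",540,377,.03),("rl",343,306,.03),("rr",537,302,.03),("n0",403,358,.03),("n2",462,358,.03),("pA",242,334,.01),("pB",219,386,.01),("pC",285,387,.01),("nut",258,360,.01),("tray",597,347,.02),("hub",513,330,.055),("wing",365,339,.061)]:
    print(n,np.round(unproj("top",[[u*f,v*f]],z)[0],3))
for i,(x,y) in enumerate([(.40,.26),(.40,.08),(.42,-.06),(.42,-.2)]):
    mp(x,y,.2,0); shot(f"w{i}"); print(bot.read_joint_positions(),bot.read_clock())
a=[cv2.imread(f"pics/w{i}.png") for i in range(4)]
cv2.imwrite("pics/m1.png",cv2.resize(np.vstack([np.hstack(a[:2]),np.hstack(a[2:])]),(800,600),interpolation=cv2.INTER_AREA))
E
```

```text
fl [0.452 0.086 0.03 ]
fr [ 0.462 -0.317  0.03 ]
rl [0.61  0.089 0.03 ]
rr [ 0.619 -0.318  0.03 ]
n0 [ 0.501 -0.036  0.03 ]
n2 [ 0.501 -0.158  0.03 ]
pA [0.554 0.303 0.01 ]
pB [0.445 0.345 0.01 ]
pC [0.443 0.208 0.01 ]
nut [0.499 0.267 0.01 ]
tray [ 0.525 -0.442  0.02 ]
hub [ 0.556 -0.26   0.055]
wing [0.537 0.04  0.061]
[ 4.20847452e-01  2.17688405e-01 -4.25756856e-01  9.27246371e-01
 -6.14615260e-05 -2.72002626e+00] 5.0083
[ 1.73979044e-02  9.02594062e-02 -5.80841566e-01  8.99031470e-01
  5.85577881e-04 -3.12488470e+00] 5.8083
[-3.16225115e-01  1.20614394e-01 -5.46372557e-01  9.03832109e-01
  1.41328786e-05  2.82528085e+00] 10.7417
[-6.03055224e-01  1.95998764e-01 -4.54452863e-01  9.21252001e-01
  4.15578053e-04  2.53852357e+00] 11.4083
```

View pics/m1.png

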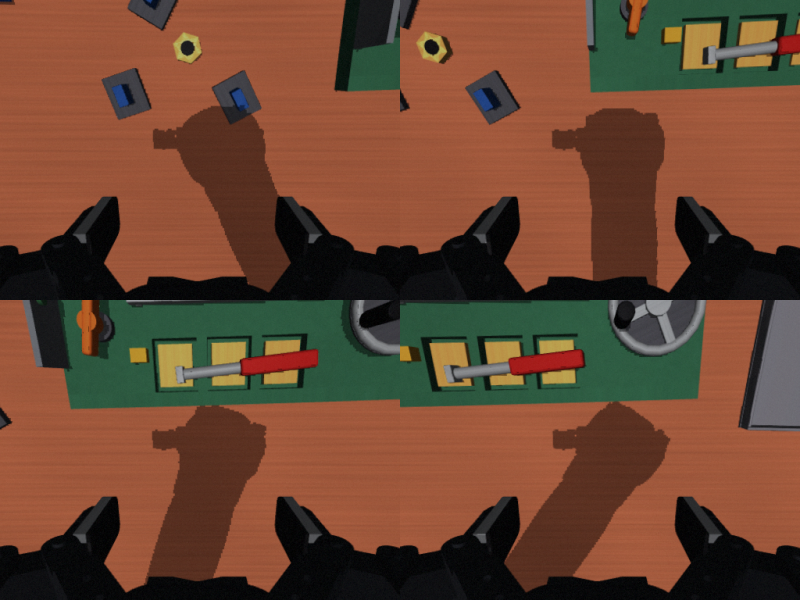

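The wrist views (400 px tiles) show the punch's collar at (180,75) and its handle end at (317,57) in tile 3. The three plates and the nut are clear in tile 1. Next I'll segment the punch and carrier, then clear the punch.

```bash
cat >> h.py <<'E'
def rect(mask,cam,pose,z,hull=True):
    n,l,s,c=cv2.connectedComponentsWithStats(mask.astype(np.uint8))
    out=[]
    for i in range(1,n):
        if s[i,4]<60: continue
        cs,_=cv2.findContours((l==i).astype(np.uint8),cv2.RETR_EXTERNAL,cv2.CHAIN_APPROX_NONE)
        W=unproj(cam,cs[0][:,0].astype(float),z,pose)[:,:2]
        (cx,cy),(w,h),a=cv2.minAreaRect((W*1000).astype(np.float32))
        if w<h: w,h,a=h,w,a+90
        out.append(dict(c=(round(cx/1000,4),round(cy/1000,4)),L=round(w,1),W=round(h,1),yaw=round((np.deg2rad(a)+np.pi/2)%np.pi-np.pi/2,3),bb=s[i,:4].tolist(),area=int(s[i,4])))
    return sorted(out,key=lambda d:-d["area"])
def chan(im):
    b,g,r=[im[:,:,i].astype(int) for i in range(3)]; return r,g,b
def masks(im):
    r,g,b=chan(im); return dict(red=(r>110)&(g<60)&(b<60),yel=(r>150)&(g>120)&(b<.75*g),grn=(g>1.15*r)&(g>1.1*b)&(g>50),blue=(b>1.4*r)&(b>60),orange=(r>200)&(g>70)&(g<150)&(b<60))
E
python3 - <<'E'
from h import *
for n in("w2","w3"):
    im,p=load(n); m=masks(im); m["yel"][250:]=0
    for k,z in(("red",.048),("yel",.026),("grn",.03),("orange",.072)):
        for d in rect(m[k],"wrist",p,z)[:5]: print(n,k,d)
    r,g,b=chan(im)
    # front edge line of deck
    pts=[]
    for u in range(110 if n=="w2" else 20,480 if n=="w2" else 360,10):
        v=np.where(m["grn"][:,u])[0]
        if len(v): pts.append((u,v.max()))
    W=unproj("wrist",np.array(pts,float),.03,p); print(np.polyfit(W[:,1],W[:,0],1),np.round(W[[0,-1]],3).tolist())
    print(im[96,230],im[73,380])
im,p=load("w2"); print(unproj("wrist",[[230,96]],.048,p))
E
```

```text
w2 red {'c': (0.5045, -0.1459), 'L': 78.8, 'W': 16.9, 'yaw': np.float64(-1.461), 'bb': [309, 63, 98, 33], 'area': 2043}
w2 yel {'c': (0.5022, -0.0355), 'L': 45.2, 'W': 37.4, 'yaw': np.float64(0.016), 'bb': [202, 56, 45, 55], 'area': 1882}
w2 yel {'c': (0.5152, -0.095), 'L': 37.4, 'W': 22.2, 'yaw': np.float64(-1.537), 'bb': [271, 54, 44, 29], 'area': 1089}
w2 yel {'c': (0.5215, -0.1546), 'L': 36.8, 'W': 13.7, 'yaw': np.float64(-1.492), 'bb': [340, 51, 44, 20], 'area': 678}
w2 yel {'c': (0.4891, -0.1554), 'L': 37.2, 'W': 13.5, 'yaw': np.float64(-1.503), 'bb': [338, 90, 43, 17], 'area': 610}
w2 yel {'c': (0.487, -0.0958), 'L': 36.1, 'W': 11.2, 'yaw': np.float64(-1.554), 'bb': [272, 95, 41, 14], 'area': 492}
w2 grn {'c': (0.5126, -0.1008), 'L': 378.6, 'W': 110.5, 'yaw': np.float64(-1.556), 'bb': [77, 0, 435, 139], 'area': 37744}
[-0.02678664  0.45710395] [[0.455, 0.069, 0.03], [0.464, -0.255, 0.03]]
[161 156 156] [ 27  28 164]
w3 red {'c': (0.5047, -0.1464), 'L': 77.3, 'W': 16.8, 'yaw': np.float64(-1.454), 'bb': [139, 64, 96, 32], 'area': 1991}
w3 yel {'c': (0.5022, -0.0361), 'L': 44.9, 'W': 37.1, 'yaw': np.float64(0.018), 'bb': [38, 55, 53, 55], 'area': 1711}
w3 yel {'c': (0.5156, -0.0957), 'L': 37.4, 'W': 21.9, 'yaw': np.float64(-1.522), 'bb': [109, 53, 45, 29], 'area': 1045}
w3 yel {'c': (0.4896, -0.1559), 'L': 37.2, 'W': 13.5, 'yaw': np.float64(-1.518), 'bb': [182, 90, 43, 17], 'area': 618}
w3 yel {'c': (0.5227, -0.1549), 'L': 37.9, 'W': 12.2, 'yaw': np.float64(-1.455), 'bb': [178, 51, 44, 18], 'area': 612}
w3 yel {'c': (0.4871, -0.0963), 'L': 36.8, 'W': 11.7, 'yaw': np.float64(-1.531), 'bb': [115, 94, 43, 15], 'area': 485}
w3 grn {'c': (0.5131, -0.1434), 'L': 342.1, 'W': 105.3, 'yaw': np.float64(-1.544), 'bb': [0, 0, 390, 137], 'area': 31722}
[-0.02767294  0.45715322] [[0.457, 0.009, 0.03], [0.465, -0.288, 0.03]]
[67 92 46] [66 90 46]
[[ 0.49186547 -0.04151637  0.048     ]]
```

Run:
```python
from h import *
mp(.5018,-.1231,.14,1.688); bot.set_gripper(.55)
ml(.5018,-.1231,.0345,.1); bot.set_gripper(0,60); print("w",bot.read_gripper_width(),bot.read_finger_force())
ml(.5018,-.1231,.13,.12); print("w",bot.read_gripper_width(),bot.read_finger_force())
ml(.537,-.442,.13,.25,np.pi); print("w",bot.read_gripper_width(),bot.read_finger_force(),bot.read_joint_positions())
print(ml(.537,-.442,.012,.1,f=8),bot.read_position()); print("w",bot.read_gripper_width())
bot.set_gripper(.5); ml(.537,-.442,.15,.2)
im,p=shot("w4"); print(rect(masks(im)["red"],"wrist",p,.022)[:2])
bot.set_gripper(1)
mp(.56,-.10,.2,np.pi); im,p=shot("w5"); print(bot.read_clock())
m=masks(im)
for d in rect(m["yel"],"wrist",p,.026)[:6]: print(d)
for d in rect(m["orange"],"wrist",p,.072)[:2]: print(d)
a=[cv2.imread(f"pics/w{i}.png") for i in (4,5)]
cv2.imwrite("pics/m2.png",cv2.resize(np.hstack(a),(800,300),interpolation=cv2.INTER_AREA))
```

```text
w 0.19400137528721034 60.81482291221619
w 0.19029181886216495 59.97739255428314
w 0.1904295137267516 59.88854706287384 [-7.94172099e-01  6.67644264e-01  9.98819657e-02  1.00413871e+00
  1.60841237e-04 -7.94328849e-01]
False [ 0.53736521 -0.44250526  0.01293975]
w 0.1880514869642028
[]
21.925
```

View pics/m2.png

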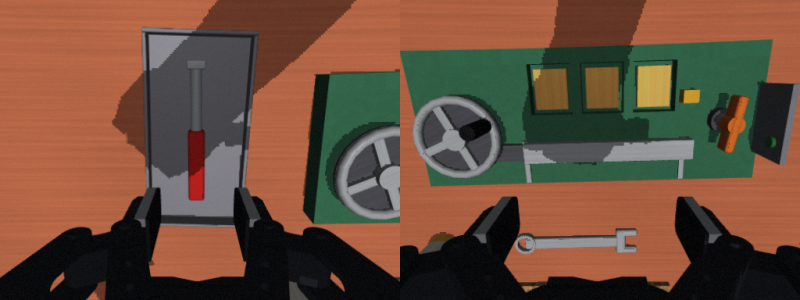

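The punch lies flat in the tray. All three nests are clear, with the crank at about (475,130) and the wings at (735,125) in the montage.

```bash
sed -i 's/im=bot.camera(cam)$/im=bot.camera(cam)[:,:,::-1].copy()/; s/im\[:,:,::-1\]); np.save/im); np.save/' h.py
cat >> h.py <<'E'
def plates(im,p):
    r,g,b=chan(im); m=((r<1.25*b)&(r+g+b<330))|((b>1.4*r)&(b>50))
    m=cv2.morphologyEx(m.astype(np.uint8),cv2.MORPH_OPEN,np.ones((3,3)))
    return [d for d in rect(m,"wrist",p,.01) if 38<d["W"]<56 and 46<d["L"]<66]
E
python3 - <<'E'
from h import *
for n in("w0","w1"):
    im,p=load(n)
    for d in plates(im,p): print(n,d)
    for d in rect(masks(im)["blue"],"wrist",p,.036)[:4]: print("   bar",d)
im,p=load("w5"); m=masks(im)
for d in rect(m["yel"],"wrist",p,.026)[:6]: print(d)
for d in rect(m["orange"],"wrist",p,.072)[:2]: print(d)
mp(.60,.27,.2,np.pi); im,p=shot("w6")
for d in plates(im,p): print("w6",d)
for d in rect(masks(im)["blue"],"wrist",p,.036)[:4]: print("   bar",d)
E
```

```text
w0 {'c': (0.4489, 0.3463), 'L': 51.0, 'W': 44.4, 'yaw': np.float64(0.313), 'bb': [131, 88, 62, 64], 'area': 2520}
w0 {'c': (0.4444, 0.2112), 'L': 51.0, 'W': 42.9, 'yaw': np.float64(0.487), 'bb': [272, 91, 62, 67], 'area': 2410}
   bar {'c': (0.469, 0.066), 'L': 52.5, 'W': 29.2, 'yaw': np.float64(-1.553), 'bb': [445, 78, 67, 38], 'area': 718}
   bar {'c': (0.4486, 0.3468), 'L': 24.3, 'W': 12.2, 'yaw': np.float64(0.313), 'bb': [143, 108, 22, 30], 'area': 385}
   bar {'c': (0.4442, 0.2108), 'L': 24.0, 'W': 11.9, 'yaw': np.float64(0.49), 'bb': [297, 113, 22, 29], 'area': 362}
   bar {'c': (0.4844, 0.0684), 'L': 27.3, 'W': 7.5, 'yaw': np.float64(1.08), 'bb': [465, 68, 30, 20], 'area': 95}
w1 {'c': (0.4448, 0.2088), 'L': 51.4, 'W': 45.4, 'yaw': np.float64(0.489), 'bb': [85, 91, 67, 67], 'area': 2560}
   bar {'c': (0.4993, -0.0188), 'L': 213.9, 'W': 90.0, 'yaw': np.float64(1.567), 'bb': [243, 0, 269, 117], 'area': 11672}
   bar {'c': (0.4442, 0.2101), 'L': 24.1, 'W': 12.3, 'yaw': np.float64(0.474), 'bb': [93, 113, 26, 30], 'area': 384}
   bar {'c': (0.4687, -0.1247), 'L': 29.2, 'W': 21.9, '
[... 281 characters left out ...]
321}
{'c': (0.489, -0.1703), 'L': 11.1, 'W': 8.3, 'yaw': np.float64(0.002), 'bb': [170, 89, 10, 14], 'area': 105}
w6 {'c': (0.5554, 0.3063), 'L': 50.6, 'W': 43.3, 'yaw': np.float64(-0.516), 'bb': [261, 90, 63, 67], 'area': 2418}
   bar {'c': (0.6032, 0.4963), 'L': 103.9, 'W': 36.9, 'yaw': np.float64(0.003), 'bb': [472, 120, 40, 112], 'area': 2772}
   bar {'c': (0.4778, 0.0804), 'L': 39.9, 'W': 24.0, 'yaw': np.float64(0.017), 'bb': [0, 0, 40, 56], 'area': 687}
   bar {'c': (0.5965, 0.0709), 'L': 49.5, 'W': 31.5, 'yaw': np.float64(-1.492), 'bb': [10, 153, 57, 35], 'area': 563}
   bar {'c': (0.5556, 0.3066), 'L': 24.3, 'W': 12.1, 'yaw': np.float64(-0.516), 'bb': [283, 112, 25, 30], 'area': 380}
```

View pics/w6.png

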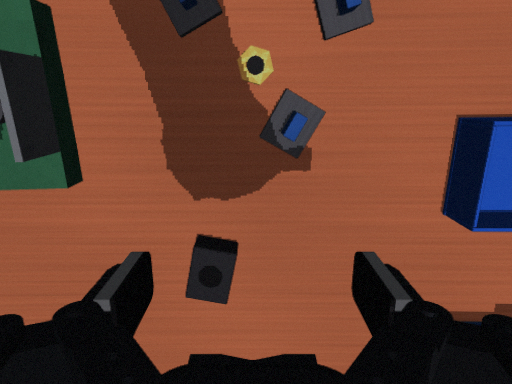

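The w6 view shows plate A at (293,123), the nut at (256,65) and the die block at (212,268). The other two plates are at the top edge. The bar sizes match at z = 36 mm, so I'm confident in the poses. I'll start with plate A.

```bash
cat >> h.py <<'E'
PSI=.026; N=[(.5022,-.0358),(.5038,-.0958),(.5054,-.1558)]; ZG=.0128
def bars(im,p,z=.036):
    r,g,b=chan(im); m=(b>1.4*r)&(b>40)&(b>1.2*g)
    return [d for d in rect(m,"wrist",p,z) if 19<d["L"]<29 and 9<d["W"]<16]
def near(ds,xy): 
    ds=sorted(ds,key=lambda d:np.hypot(d["c"][0]-xy[0],d["c"][1]-xy[1])); return ds[0] if ds else None
def pick(x,y,yaw,tag):
    mp(x,y,.12,np.pi+yaw); bot.set_gripper(.45); im,p=shot("hov"+tag); d=near(bars(im,p),(x,y)); print("bar",d)
    if d is None or np.hypot(d["c"][0]-x,d["c"][1]-y)>.02: return False
    (x,y),yaw=d["c"],d["yaw"]
    ml(x,y,.05,.2,np.pi+yaw); ml(x,y,ZG,.08,f=15); bot.set_gripper(0,80); ml(x,y,.13,.15)
    w=bot.read_gripper_width(); print("picked",w,bot.read_finger_force(),bot.read_clock()); return w>.08
def place(i):
    x,y=N[i]; ml(x,y,.13,.25,np.pi+PSI); print("w",bot.read_gripper_width(),bot.read_finger_force())
    if bot.read_finger_force()<20: return False
    ml(x,y,ZG+.034,.12); s=ml(x,y,ZG+.0185,.03,f=30); p=bot.read_position(); print("pressed",s,np.round(p,4),"z-flush",round(p[2]-ZG-.02,4),np.round(bot.read_ft_force(),1))
    return True
def check(i,tag):
    x,y=N[i]; bot.set_gripper(.45); ml(x,y,.13,.2); im,p=shot("nest"+tag); print("in nest",near(bars(im,p,.056),(x,y)),"want",(x,y),bot.read_clock())
E
python3 - <<'E'
from h import *
if pick(.5555,.3065,-.516,"A") and place(2): check(2,"A")
E
```

```text
bar {'c': (0.4501, 0.347), 'L': 24.6, 'W': 12.5, 'yaw': np.float64(0.32), 'bb': [203, 2, 42, 45], 'area': 905}
```

Run:
```python
from h import *
im,p=load("hovA"); r,g,b=chan(im)
for d in rect((b>1.4*r)&(b>40)&(b>1.2*g),"wrist",p,.036)[:6]: print(d)
print(np.round(p[0],3),proj("wrist",[[.5555,.3065,.036]],p))
```

```text
{'c': (0.5859, 0.4596), 'L': 100.8, 'W': 38.3, 'yaw': np.float64(-0.291), 'bb': [446, 39, 66, 158], 'area': 6376}
{'c': (0.4577, 0.1876), 'L': 32.2, 'W': 21.4, 'yaw': np.float64(0.494), 'bb': [0, 147, 55, 36], 'area': 981}
{'c': (0.4501, 0.347), 'L': 24.6, 'W': 12.5, 'yaw': np.float64(0.32), 'bb': [203, 2, 42, 45], 'area': 905}
{'c': (0.5529, 0.3085), 'L': 29.1, 'W': 12.1, 'yaw': np.float64(-0.517), 'bb': [244, 177, 18, 41], 'area': 688}
[0.556 0.306 0.12 ] [[251.8456294  201.80843734]]
```

View pics/hovA.png

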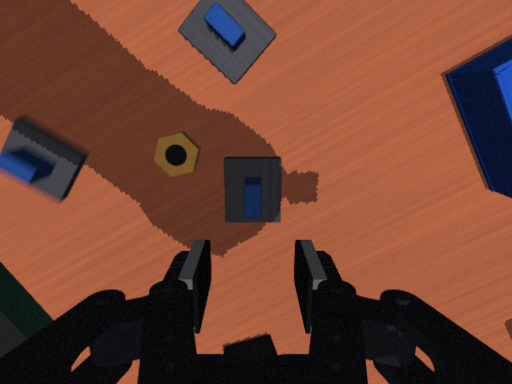

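The hover view shows plate A between the fingers at (252,190), where it was expected. The blob includes the bar's side face, so I'll use hover only as a check and keep the measured poses.

```bash
sed -i 's/19<d\["L"\]<29/19<d["L"]<35/; s/>.02: return False/>.007: return False/; s/^    (x,y),yaw=d\["c"\],d\["yaw"\]$/    pass/' h.py
python3 - <<'E'
from h import *
if pick(.5555,.3065,-.516,"A2") and place(2): check(2,"A2")
E
```

```text
bar {'c': (0.5527, 0.3086), 'L': 29.1, 'W': 12.1, 'yaw': np.float64(-0.517), 'bb': [244, 177, 18, 41], 'area': 691}
picked 0.12294509241397783 80.1587462425232 27.4917
w 0.11753081747316751 79.95391845703125
pressed True [ 0.5063 -0.1563  0.0335] z-flush 0.0007 [-1.   0.2  5.3]
in nest {'c': (0.502, -0.1565), 'L': 29.5, 'W': 12.1, 'yaw': np.float64(0.031), 'bb': [242, 181, 19, 43], 'area': 775} want (0.5054, -0.1558) 31.9083
```

Run:
```python
from h import *
if pick(.4444,.2108,.488,"C") and place(1): check(1,"C")
else: raise SystemExit("C failed")
if pick(.4488,.3467,.314,"B") and place(0): check(0,"B")
```

```text
bar {'c': (0.4574, 0.1657), 'L': 29.5, 'W': 13.9, 'yaw': np.float64(0.366), 'bb': [178, 169, 22, 40], 'area': 681}C failed
```

Plate C has been knocked aside to about (0.46, 0.166), so I'll measure it again.

Run:
```python
from h import *
mp(.51,.2,.2,np.pi); im,p=shot("w7")
for d in plates(im,p): print(d)
for d in bars(im,p): print("bar",d)
```

```text
{'c': (0.4491, 0.3446), 'L': 51.2, 'W': 45.1, 'yaw': np.float64(0.316), 'bb': [378, 71, 57, 67], 'area': 2732}
{'c': (0.4599, 0.1668), 'L': 50.5, 'W': 42.9, 'yaw': np.float64(0.488), 'bb': [187, 84, 63, 67], 'area': 2427}
bar {'c': (0.4596, 0.1675), 'L': 24.6, 'W': 14.5, 'yaw': np.float64(0.506), 'bb': [203, 105, 25, 31], 'area': 414}
```

View pics/w7.png

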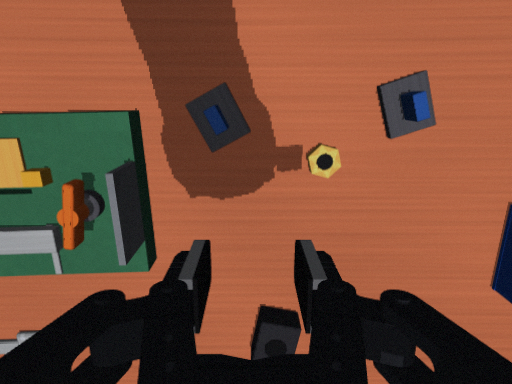

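Plate C is now at pixel (217,117), which is (0.460, 0.167) on the bench. B hasn't moved.

Run:
```python
from h import *
if pick(.4598,.1670,.488,"C2") and place(1): check(1,"C2")
else: raise SystemExit("C failed")
if pick(.4488,.3465,.314,"B") and place(0): check(0,"B")
```

```text
bar {'c': (0.4578, 0.1649), 'L': 29.1, 'W': 12.1, 'yaw': np.float64(0.488), 'bb': [243, 175, 18, 41], 'area': 706}
picked 0.1217061641224418 78.03502678871155 37.3667
w 0.1234902875651741 78.02279591560364
pressed True [ 0.5048 -0.0962  0.0336] z-flush 0.0008 [-0.3 -0.2  5.8]
in nest {'c': (0.5008, -0.0963), 'L': 30.1, 'W': 11.6, 'yaw': np.float64(0.026), 'bb': [243, 181, 18, 44], 'area': 768} want (0.5038, -0.0958) 40.9917
bar {'c': (0.4457, 0.3461), 'L': 29.1, 'W': 12.1, 'yaw': np.float64(0.312), 'bb': [246, 177, 18, 41], 'area': 667}
picked 0.12629766426079012 79.06808495521545 45.3
w 0.12263281594801069 79.05616879463196
pressed True [ 0.5033 -0.036   0.0336] z-flush 0.0008 [-1.2  0.6  7.2]
in nest {'c': (0.4993, -0.0359), 'L': 29.5, 'W': 12.0, 'yaw': np.float64(0.017), 'bb': [243, 182, 19, 43], 'area': 771} want (0.5022, -0.0358) 49.4
```

Run:
```python
from h import *
bot.set_gripper(0)
for x,y in N:
    ml(x,y,.085,.25,np.pi/2+PSI); s=ml(x,y,.051,.04,f=40); print(s,np.round(bot.read_position(),4)); ml(x,y,.085,.2)
bot.set_gripper(.45)
mp(.62,-.26,.22,np.pi); shot("w8"); mp(.60,.0,.2,np.pi); shot("w9"); print(bot.read_clock())
a=[cv2.imread(f"pics/w{i}.png") for i in (8,9)]
cv2.imwrite("pics/m3.png",cv2.resize(np.hstack(a),(800,300),interpolation=cv2.INTER_AREA))
im,p=load("w9")
for d in rect(masks(im)["orange"],"wrist",p,.072)[:2]: print(d)
```

```text
True [ 0.502  -0.0357  0.056 ]
True [ 0.5036 -0.0955  0.056 ]
True [ 0.5052 -0.1555  0.056 ]
58.4167
{'c': (0.5391, 0.0425), 'L': 55.5, 'W': 6.1, 'yaw': np.float64(-0.142), 'bb': [300, 70, 19, 75], 'area': 433}
```

View pics/m3.png

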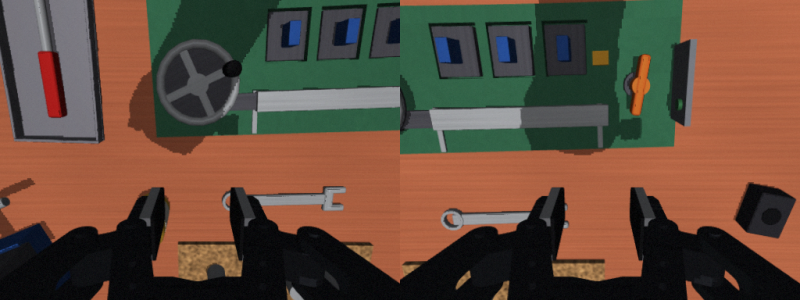

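All three plates press to z = 56 mm, which is flush. In the left tile the hub is at about (198,82) and the crank top at (231,69). In the right tile the wings are centred at about (641,86).

Run:
```python
from h import *
im,p=load("w8"); g=cv2.cvtColor(im,cv2.COLOR_BGR2GRAY)
print("hub",unproj("wrist",[[254,105]],.055,p),"crank",unproj("wrist",[[296,87]],.097,p), proj("wrist",[[.556,-.26,.055]],p))
r,gg,b=chan(im); m=((r+gg+b)<90); m[:, :270]=0; m[:,330:]=0; m[:60]=0; m[130:]=0
n,l,s,c=cv2.connectedComponentsWithStats(m.astype(np.uint8)); print(s[1:],c[1:])
# grey rim: outer contour of low saturation blob
gm=((abs(r-gg)<18)&(abs(gg-b)<18)&(r>75)).astype(np.uint8); gm[:, :190]=0; gm[:,310:]=0; gm[170:]=0
ys,xs=np.where(gm); W=unproj("wrist",np.c_[xs,ys].astype(float),.055,p)[:,:2]
from scipy.optimize import least_squares
c0=np.array([.556,-.26]);
for _ in range(8):
    d=np.hypot(*(W-c0).T); k=(d>.036)&(d<.052); a=np.arctan2(*(W[k]-c0).T)
    f=least_squares(lambda q:np.hypot(W[k][:,0]-q[0],W[k][:,1]-q[1])-q[2],[*c0,.045],loss="soft_l1",f_scale=.002); c0=f.x[:2]
print("rimfit",f.x,k.sum())
crop=im[50:160,190:340]; o=cv2.resize(crop,None,fx=4,fy=4,interpolation=cv2.INTER_CUBIC)
for q_,col in((proj("wrist",[[*c0,.055]],p)[0],(0,0,255)),):
    cv2.circle(o,tuple(int(t) for t in (q_-[190,50])*4),4,col,-1)
im,p=load("w9"); c2=cv2.resize(im[50:170,280:360],None,fx=3.6,fy=3.6,interpolation=cv2.INTER_CUBIC)[:440,:190*1]
c2=cv2.resize(im[50:160,290:340],None,fx=4,fy=4,interpolation=cv2.INTER_CUBIC)
cv2.imwrite("pics/c1.png",np.hstack([o,c2]))
r,gg,b=chan(im); m=(r>1.8*gg)&(b<.6*gg)&(r>120); m[:, :290]=0; m[:,340:]=0
for d in rect(m,"wrist",p,.072)[:3]: print("wing",d)
```

```text
hub [[ 0.55598551 -0.25802096  0.055     ]] crank [[ 0.5421997  -0.22701516  0.097     ]] [[251.7358711  105.02091241]]
[[285  76  25  23 441]] [[296.91609977  87.63265306]]
rimfit [ 0.55747016 -0.25855913  0.04247704] 1737
wing {'c': (0.54, 0.0416), 'L': 57.4, 'W': 16.2, 'yaw': np.float64(-0.004), 'bb': [297, 70, 24, 78], 'area': 953}
```

View pics/c1.png

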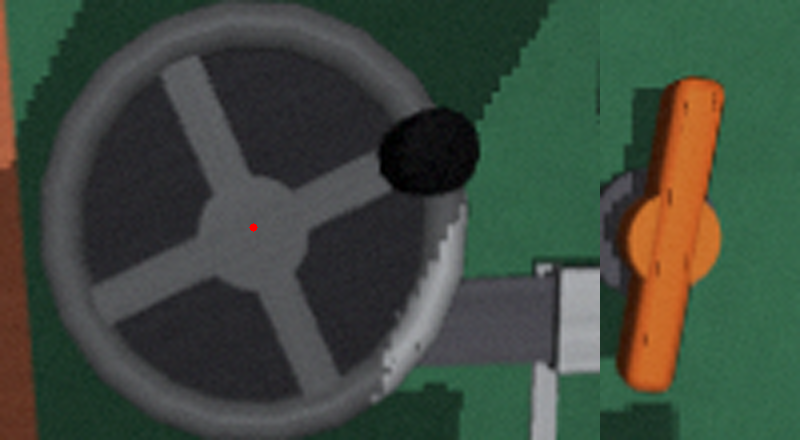

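Hub is at about (0.5572, −0.2592) and the crank at (0.5412, −0.2253), with spoke angle 2.01 rad and radius 38 mm, which agrees with the given size. I'll grasp the crank and wind it.

```bash
cat > wind.py <<'E'
from h import *
import sys
def wind(H,phi,total,z=.066,step=.26,th=np.pi,r=.038):
    F0=np.array(bot.read_ft_force()); H=np.array(H,float); a=0; log=[]
    while a<total:
        a+=step; ph=phi-a; t=H+r*np.array([np.cos(ph),np.sin(ph)])
        hit=ml(t[0],t[1],z,.06,f=25)
        F=np.array(bot.read_ft_force())-F0; rad=np.array([np.cos(ph),np.sin(ph)]); tan=np.array([np.sin(ph),-np.cos(ph)])
        fr,ft=F[:2]@rad,F[:2]@tan; log.append((round(a,2),round(fr,1),round(ft,1)))
        H+=rad*np.clip(fr*5e-5,-.0004,.0004)   # yield to radial force
        if hit or ft<-18: print("stop",hit); break
    P=np.array(bot.read_position()); print(log,"\nH",np.round(H,4),"phi",np.arctan2(P[1]-H[1],P[0]-H[0]),P.round(4),"w",bot.read_gripper_width(),bot.read_finger_force(),bot.read_clock())
E
python3 - <<'E'
from wind import *
mp(.5412,-.2253,.16,np.pi); bot.set_gripper(.5); ml(.5412,-.2253,.066,.12)
print(bot.read_ft_force()); bot.set_gripper(0,60); print(bot.read_gripper_width(),bot.read_ft_force())
wind((.5572,-.2592),2.013,1.5)
E
```

```text
[ 0.23329759 -0.69735256  0.2293781 ]
0.16655792484228613 [-1.6927408   3.33733807  5.41007486]
[(0.26, np.float64(-1.3), np.float64(0.7)), (0.52, np.float64(-0.0), np.float64(1.5)), (0.78, np.float64(0.1), np.float64(3.9)), (1.04, np.float64(0.9), np.float64(3.5)), (1.3, np.float64(1.5), np.float64(4.6)), (1.56, np.float64(2.9), np.float64(4.9))] 
H [ 0.5574 -0.2591] phi 0.4159342450919218 [ 0.593  -0.2434  0.0671] w 0.17000104152818477 58.62354576587677 62.7833
```

Run:
```python
from wind import *
wind((.5574,-.2591),.453,9.0)
```

```text
stop True
[(0.26, np.float64(-1.5), np.float64(0.7)), (0.52, np.float64(-2.0), np.float64(1.1)), (0.78, np.float64(-1.8), np.float64(2.4)), (1.04, np.float64(-3.1), np.float64(2.1)), (1.3, np.float64(-2.8), np.float64(3.7)), (1.56, np.float64(-2.9), np.float64(3.2)), (1.82, np.float64(-1.8), np.float64(3.4)), (2.08, np.float64(-1.6), np.float64(3.5)), (2.34, np.float64(-2.6), np.float64(4.3)), (2.6, np.float64(-1.6), np.float64(2.7)), (2.86, np.float64(-1.1), np.float64(4.1)), (3.12, np.float64(-1.8), np.float64(2.0)), (3.38, np.float64(-0.6), np.float64(1.1)), (3.64, np.float64(-0.8), np.float64(1.2)), (3.9, np.float64(-0.9), np.float64(0.3)), (4.16, np.float64(-0.8), np.float64(-0.1)), (4.42, np.float64(-0.4), np.float64(-1.4)), (4.68, np.float64(0.9), np.float64(-1.4)), (4.94, np.float64(-1.4), np.float64(-2.0)), (5.2, np.float64(0.6), np.float64(-2.8)), (5.46, np.float64(-0.3), np.float64(-2.5)), (5.72, np.float64(-0.4), np.float64(-2.2)), (5.98, np.float64(0.6), np.float64(-0.7)), (6.24, np.float64(0.1), np.float64(-0.6)), (6.5, np.float64(0.3), np.float64(-0.0)), (6.76, np.float64(0.6), np.float64(0.7)), (7.02, np.float64(0.2), np.float64(2.0)), (7.28, np.float64(-0.1), np.float64(0.4)), (7.54, np.float64(-1.4), np.float64(-2.0))] 
H [ 0.5572 -0.2583] phi -0.5468144839137191 [ 0.5908 -0.2788  0.0672] w 0.16584258584686257 59.07496690750122 71.8583
```

Run:
```python
from wind import *
F0=bot.read_ft_force(); print(F0)
H=np.array([.5572,-.2583])
for ph in(-.62,-.70,-.78):
    t=H+.038*np.array([np.cos(ph),np.sin(ph)]); print(ml(t[0],t[1],.066,.03,f=20),bot.read_position(),np.round(bot.read_ft_force(),1))
print(bot.read_clock())
```

```text
[3.43312558 2.57968687 2.80944482]
False [ 0.59068531 -0.27885954  0.06713013] [8.6 5.6 5.3]
False [ 0.59054701 -0.27904177  0.06712904] [12.2 11.2  4.3]
False [ 0.59045138 -0.2791764   0.06718291] [19. 16.  3.]
72.6417
```

It resists firmly at this angle. I'll relax, release and look at the keeper against the stop.

Run:
```python
from wind import *
ml(.5906,-.2790,.066,.05); bot.set_gripper(.5); ml(.5906,-.279,.16,.15)
mp(.60,-.05,.16,np.pi); im,p=shot("w10"); print(bot.read_clock())
cv2.imwrite("pics/w10b.png",cv2.resize(im[0:200,130:430],(800,533),interpolation=cv2.INTER_CUBIC))
```

```text
75.0917
```

View pics/w10b.png

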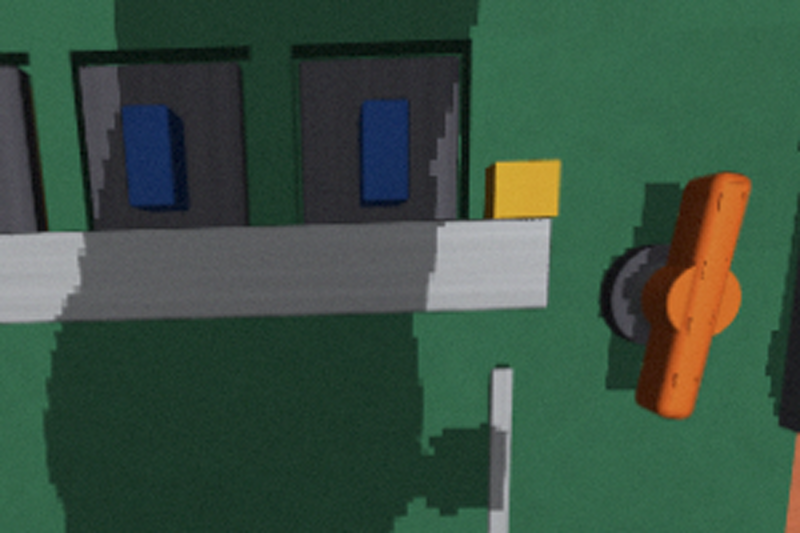

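The keeper is hard against the yellow stop (contact at about (520,217)). The wings run from (730,178) to (667,412) in the crop.

Run:
```python
from h import *
im,p=load("w10"); r,g,b=chan(im)
s=.375
for n,uv in(("w10",[[130+718*s,178*s],[130+678*s,412*s],[130+698*s,297*s]]),("w9",[[313.75,72],[302,145.5],[308,110]])):
    _,p=load(n); W=unproj("wrist",uv,.072,p); d=W[1]-W[0]; print(n,np.round(W,4).tolist(),"mid",np.round((W[0]+W[1])/2,4)[:2],"len",np.hypot(*d[:2]),"yaw",np.arctan2(d[1],d[0]))
_,p=load("w10"); print("kp/stop",unproj("wrist",[[130+525*s,218*s]],.0385,p))
```

```text
w10 [[0.512, 0.0418, 0.072], [0.5675, 0.0387, 0.072], [0.5392, 0.0404, 0.072]] mid [0.5398 0.0402] len 0.055583035179067285 yaw -0.054677700840529225
w9 [[0.5127, 0.0451, 0.072], [0.5675, 0.0386, 0.072], [0.5402, 0.0421, 0.072]] mid [0.5401 0.0418] len 0.055162122248034594 yaw -0.11766168302686501
kp/stop [[0.51931997 0.00388558 0.0385    ]]
```

```bash
cat > wing.py <<'E'
from h import *
A=np.array([.540,.041]); r=.021; Z=.055
def at(y): return A+r*np.array([np.cos(y),np.sin(y)])
def turn(y0,y1,n,f=25):
    F0,M0=np.array(bot.read_ft_force()),np.array(bot.read_moment())
    for y in np.linspace(y0,y1,n+1)[1:]:
        t=at(y); s=ml(t[0],t[1],Z,.03,np.pi+y,f=f); F,M=np.array(bot.read_ft_force())-F0,np.array(bot.read_moment())-M0
        o=bot.read_tool_rot(); print(round(y,2),s,"act",round(2*np.arctan2(o[2],o[1])-np.pi,3),F.round(1),M.round(2))
        if s or np.hypot(*F[:2])>25: break
    print(bot.read_position(),bot.read_gripper_width(),bot.read_finger_force(),bot.read_clock())
E
python3 - <<'E'
from wing import *
y=-.1; t=at(y); mp(t[0],t[1],.14,np.pi+y); bot.set_gripper(.3)
print(ml(t[0],t[1],Z,.08,f=12),bot.read_position()); bot.set_gripper(0,60); print(bot.read_gripper_width(),bot.read_ft_force())
turn(y,-1.50,10)
E
```

```text
False [0.56140643 0.03889731 0.05554632]
0.09608486046092667 [-0.76020693  4.17450932  3.98242269]
-0.24 False act -0.239 [0.1 1.4 1.3] [ 0.01  0.06 -0.05]
-0.38 False act -0.379 [ 0.7 -0.3  1.9] [-0.01  0.18 -0.08]
-0.52 False act -0.519 [ 0.1 -0.1  1.9] [-0.09  0.25  0.01]
-0.66 False act -0.659 [-0.2  0.   2.3] [-0.17  0.3   0.01]
-0.8 False act -0.799 [ 0.5 -0.6  1.8] [-0.26  0.35  0.03]
-0.94 False act -0.939 [-0.2 -0.1  2.7] [-0.3   0.47  0.08]
-1.08 False act -1.079 [-1.6 -0.7  2.3] [-0.3   0.54  0.07]
-1.22 False act -1.219 [-1.6  0.1  2.7] [-0.31  0.56  0.13]
-1.36 False act -1.359 [-2.1 -1.2  4.4] [-0.31  0.66  0.14]
-1.5 False act -1.499 [-2.8 -1.7  4.7] [-0.32  0.81  0.14]
[0.5408222  0.02030639 0.05568651] 0.09834969195044306 61.69063925743103 80.3
```

Run:
```python
from wing import *
turn(-1.5,-1.72,8)
```

```text
-1.53 False act -1.526 [-0.   0.1  0.5] [-0.03 -0.01  0.04]
-1.56 False act -1.552 [0.4 0.  0.1] [-0.05 -0.12  0.43]
-1.58 False act -1.58 [ 3.3 -0.9 -2.4] [-0.36 -0.41  0.36]
-1.61 False act -1.607 [ 2.2 -1.7 -3. ] [-0.34 -0.6   0.68]
-1.64 False act -1.634 [ 3.8 -1.2 -2.6] [-0.45 -0.9   0.94]
-1.66 False act -1.661 [ 4.9 -1.2 -3.1] [-0.45 -1.09  1.17]
-1.69 False act -1.689 [ 6.4 -1.9 -3.1] [-0.51 -1.53  1.34]
-1.72 False act -1.717 [ 9.9 -2.1 -3.5] [-0.6  -1.82  1.54]
[0.53909495 0.01985315 0.05585863] 0.09565210817954385 89.59352165969904 82.3
```

The moment climbs from about −1.55 rad, so the knob is at its hard end. I'll ease off slightly, release and check everything.

Run:
```python
from wing import *
t=at(-1.58); ml(t[0],t[1],Z,.03,np.pi-1.58); bot.set_gripper(.3); ml(t[0],t[1],.16,.1)
mp(.60,-.05,.2,np.pi); im,p=shot("w11")
bot.goto_joints([-1.283,.326,-.193,1.052,0,1.437]); tp,_=shot("topE","top"); print(bot.read_clock())
a=cv2.resize(im[0:220,90:420],(800,533),interpolation=cv2.INTER_CUBIC)
cv2.imwrite("pics/w11b.png",a); cv2.imwrite("pics/topEb.png",cv2.resize(tp[130:290,110:430],(800,400),interpolation=cv2.INTER_CUBIC))
```

```text
87.8
```

View pics/w11b.png

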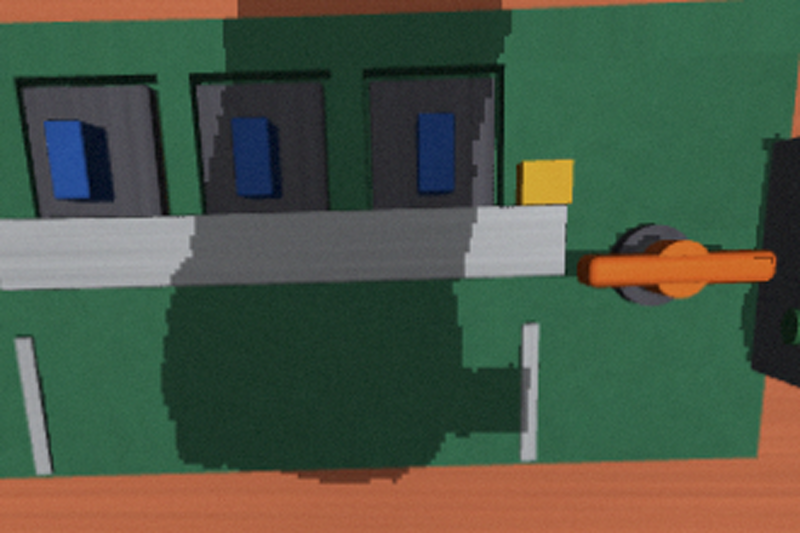

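View pics/topEb.png

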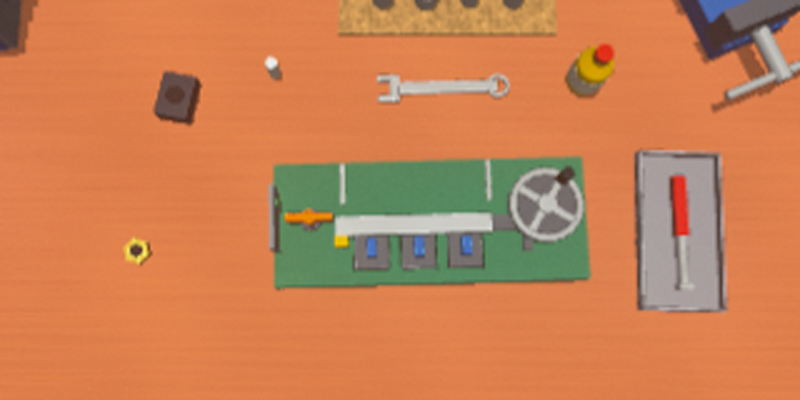

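The keeper is touching the stop at (540,206). The wings are fully turned at (680,266), the lamp shows green at (795,325), the punch is in the tray, and the bystanders haven't moved.

```bash
python3 -c "
from cell import bot; print(bot.close_job())"
```

```text
the job is handed in; nothing more can be done
None
```

I've handed the job in: the punch is in the tray, all three plates are flush (one got knocked aside, so I re-measured it before picking it up), the keeper is up against the stop, the knob is turned to its hard end, and the bystanders haven't moved.

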